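Pack the cleaning caddy

ROBOT

A 6-joint arm with a two-finger parallel gripper is mounted at the origin on the work surface. World frame = base frame: x ahead of the robot, y to its left, z up, the work surface at z = 0. Lengths are in m, angles in rad, forces in N, time in s.
With the tool pointing down it reaches from about 0.4 to 0.925 m from the base axis. Payload 3.4 kg.
Tool frame: the origin (TCP) lies at the very end of the fingers, on their centre line; the grasp point (between the pads) lies 19 mm behind it (env.tcp_to_grasp is the distance from the TCP to the grasp point, in m); z points along the fingers, y is the direction in which the jaws open and shut (so a half turn about z gives the same grasp; the last joint's range is limited). The gripper opens to 85 mm and grips with 20 to 120 N. Pads are 22 mm wide; open, the fingers measure 114 mm over their backs; the gripper's body (76 mm by 85 mm) begins 54 mm behind the grasp point. The pads swing forward as they close: fully open they stand 13 mm farther back than shut.
Start: joints at [-1.329, 0.307, 1.506, -0, 1.328, -0.073], TCP at [0.178, -0.547, 0.208] pointing down, gripper open.
Joint ranges: [-3.12, 3.12], [-1.05, 2.28], [0.14, 2.33], [-1.42, 4.57], [0.1, 2.73], [-2.68, 2.68]. Speed limits (rad/s): [2.57, 2.57, 3.14, 3.14, 3.14, 3.14].

INTERFACE

Orientations are given as a rotation vector (axis times angle).
In Python, from rig import env gives the robot as it stands. Calls block until the motion is done:
- env.move_ptp(position, orientation): joint-space move of the TCP to a pose.
- env.move_linear(position, velocity=0.15, ori=None): straight line of the TCP; ori=None keeps the orientation; velocity is the mean speed in m/s.
- env.movej(angles): joint-space move.
- env.grip(opening, grip_force=None): finger opening in m; grip_force is the grip in N (None keeps the last); returns when the fingers have stopped.
- env.hold(seconds).
- env.solve_ik(position, orientation): joint angles nearest the present ones, or None.
- env.read_camera(name): name is "side" or "top" or "wrist"; returns a dict with "image" (384x512x3 uint8, blue, green, red), "range_z" (384x512 float32, m along the optical axis (not along the pixel's ray), 0 where there is no reading), "camera_matrix" (3x3 intrinsics, pixels), "rvec" (rotation vector, rad) and "tvec" (3), from world to camera coordinates, as OpenCV has them; the wrist camera has in their place "mount" (4x4, takes a point from camera to tool coordinates, whose origin is the TCP and whose axes are the flange's). Camera axes: x right, y down, z forward; pixel columns grow to the right and rows downward; lengths in m; the calibration is good to about 2 mm. A picture is of the moment at which its call begins: read the wrist's pose just before it.
A pose or a line that the arm cannot do raises env.IKError and nothing moves.
- env.job_done(): hands the job in, once; it reports no verdict.
Trained networks look in the newest picture that a camera, given by its name, has taken for a name from the list of things; names that differ only in an ending like _2 or _b are one class to them, and where a whole thing is asked for, a point or a joint stands for the part that bears it (a point fixed in the world has none). Each returns a list of dicts, best first, with "p" (0 to 1); they miss things now and then, are a little off and sometimes report something else, mostly with a low value. They report only what shows in the picture. A call takes as long as a camera call. They do not tell look-alikes from the thing itself.
- env.look_for(camera, name): "at" ([x, y, z] in m, in world coordinates, good to about 4 mm: the middle of the surface that is visible of it).
Readings, each from a call of its own:
- env.current_t(): time.
- env.current_joint_pos(): joint angles.
- env.current_qd(): joint speeds.
- env.current_joint_torque(): joint torques, N m.
- env.current_tcp_pos(): TCP position.
- env.current_tcp_rot(): TCP orientation.
- env.current_force(): force on the tool from outside, world axes, zero at the start.
- env.current_torque(): the same for the moment, N m.
- env.current_finger_gap(): finger opening in m.
Only numpy, scipy, OpenCV 4.12 (cv2) and the standard library are available. Lean on these libraries where they do the work, as an engineer would, in place of code of your own. Each camera call takes 0.05 s, during which the arm holds its last target.

TASK

Pack the caddy on the cart: stand the green spray bottle in the green pocket, the bamboo brush on its bristles in the yellow pocket, the black scraper on its flat blade in the red pocket and the empty glass jar upright in the blue pocket, each down flat on the pocket's floor. Leave the blue spray bottle and the white plastic brush standing where they are.

Things in the scene. Friction and masses are not known exactly. Their poses are not given: they have to be found in the camera images.
- green_bottle_center (a point): Green spray bottle standing upright, 186 mm tall: round green body 60 mm across up to z 105, neck 26 mm; white spray head z 150 to 184 with green patch on top, 30 mm wide (y), x -27 to 35, red twist-lock nozzle to x 46, trigger below it. Point: on the axis, 92 mm above the underside; z up, x to the nozzle. Goes into the caddy; 0.25 kg; grip across the head.
- bamboo_brush_center (a point): Bamboo-coloured (tan) round palm brush standing on its bristles, 78 mm tall: cream bristles 52 mm across (lowest 22 mm), tan disc 62 mm across (z 22 to 36 mm), upright round knob 32 mm across above it (z 36 to 78 mm). Point: on the axis, 39 mm above the underside; z up. Goes into the caddy; about 0.09 kg.
- scraper_center (a point): Charcoal-black hard silicone scraper lying on its blade: flat blade 70 (x) by 50 (y) by 8 mm, upright grip rib on its middle 56 mm long (x), 16 mm wide (y), up to 56 mm high. Point: in the rib, 28 mm above the underside; z up, x along the rib. Goes into the caddy; about 0.08 kg.
- jar_center (a point): Empty clear glass jar, open at the top, standing upright: straight, 54 mm across outside, 88 mm tall, wall 3 mm. Point: on the axis, 44 mm above the underside; z up. Goes into the caddy; about 0.16 kg.
- green_floor (a point): centre of the inner floor of the green pocket, an open square box fixed in the grey caddy: 98 mm outside, 90 mm inside, walls 4 mm thick rising 22 mm above the inner floor; the floor is 10 mm above the work surface. Four pockets stand in a row (in any colour order) 100 mm apart along the y axis; z up, x across the row.
- yellow_floor (a point): centre of the inner floor of the yellow pocket, an open square box fixed in the grey caddy: 98 mm outside, 90 mm inside, walls 4 mm thick rising 22 mm above the inner floor; the floor is 10 mm above the work surface. Four pockets stand in a row (in any colour order) 100 mm apart along the y axis; z up, x across the row.
- red_floor (a point): centre of the inner floor of the red pocket, an open square box fixed in the grey caddy: 98 mm outside, 90 mm inside, walls 4 mm thick rising 22 mm above the inner floor; the floor is 10 mm above the work surface. Four pockets stand in a row (in any colour order) 100 mm apart along the y axis; z up, x across the row.
- blue_floor (a point): centre of the inner floor of the blue pocket, an open square box fixed in the grey caddy: 98 mm outside, 90 mm inside, walls 4 mm thick rising 22 mm above the inner floor; the floor is 10 mm above the work surface. Four pockets stand in a row (in any colour order) 100 mm apart along the y axis; z up, x across the row.
- blue_bottle_center (a point): Blue spray bottle standing upright, 186 mm tall: round blue body 60 mm across up to z 105, neck 26 mm; white spray head z 150 to 184 with blue patch on top, 30 mm wide (y), x -27 to 35, red twist-lock nozzle to x 46, trigger below it. Point: on the axis, 92 mm above the underside; z up, x to the nozzle. Does not belong: leave it standing.
- white_brush_center (a point): White plastic round palm brush standing on its bristles, 78 mm tall: grey bristles 52 mm across (lowest 22 mm), white disc 62 mm across (z 22 to 36 mm), upright round knob 32 mm across above it (z 36 to 78 mm). Point: on the axis, 39 mm above the underside; z up. Does not belong: leave it standing.
Not all that is in view belongs to the job. Leave any turquoise look-alike of the part that bears white_brush_center alone.

How it is judged:
At the end, for the whole second after the job is handed in: Green bottle in green pocket, bamboo brush in yellow, scraper in red, jar in blue: within 27 mm of the pocket centre (all its walls allow), flat on its floor within 6 mm and 0.12 rad, at rest. Blue bottle and white brush upright within 0.12 rad and within 30 mm of their starts (horizontal distance between green_bottle_center and green_floor below 0.027 m and z of green_bottle_center in the frame of green_floor between 0.086 and 0.098 m and angle between each of green_bottle_center, bamboo_brush_center, scraper_center, jar_center, blue_bottle_center, white_brush_center's own z axis and vertical below 0.12 rad and linear speed of each of green_bottle, bamboo_brush, scraper, jar below 0.02 m/s and horizontal distance between bamboo_brush_center and yellow_floor below 0.027 m and z of bamboo_brush_center in the frame of yellow_floor between 0.033 and 0.045 m and horizontal distance between scraper_center and red_floor below 0.027 m and z of scraper_center in the frame of red_floor between 0.022 and 0.034 m and horizontal distance between jar_center and blue_floor below 0.027 m and z of jar_center in the frame of blue_floor between 0.038 and 0.05 m and distance of each of blue_bottle_center, white_brush_center from where it was at the start of the episode below 0.03 m); the robot touches nothing.
It fails at once if the blue spray bottle is moved more than 30 mm or tipped over (distance of blue_bottle_center from where it was at the start of the episode above 0.03 m or angle between blue_bottle_center's own z axis and vertical above 0.5 rad).
It fails at once if the white brush is moved more than 30 mm or tipped over (distance of white_brush_center from where it was at the start of the episode above 0.03 m or angle between white_brush_center's own z axis and vertical above 0.5 rad).
It also fails if it takes over 99 s, if anything falls off the work surface, if the arm or the gripper's body presses on something with over 40 N, if the wrist force passes 120 N, or if a joint passes its speed limit or range.

## Working session

There is one attempt and no reset: what is moved stays moved. The work goes in short steps, each a Python script; the robot and the scene stay as the last script left them, time stands still between calls to the robot, and variables do not carry over. Pictures are saved under pics/ and viewed, and the job is handed in when it is done.

```bash
ls; mkdir -p pics
python3 - <<'E'
from rig import env
import cv2
for n in ["top","side"]:
    r=env.read_camera(n); cv2.imwrite(f"pics/{n}0.png",r["image"])
    for k in ["green_bottle_center","blue_bottle_center","bamboo_brush_center","white_brush_center","scraper_center","jar_center","green_floor","yellow_floor","red_floor","blue_floor"]:
        print(n,k,[([round(float(v),3) for v in d["at"]],round(d["p"],2)) for d in env.look_for(n,k)][:4])
print(env.current_t(), env.current_tcp_rot(), env.tcp_to_grasp)
E
```

```text
pics
top green_bottle_center [([0.426, 0.057, 0.183], 0.62)]
top blue_bottle_center [([0.456, -0.193, 0.183], 0.78)]
top bamboo_brush_center [([0.633, 0.078, 0.012], 0.71), ([0.509, -0.33, 0.036], 0.55)]
top white_brush_center [([0.514, 0.348, 0.011], 0.75), ([0.451, 0.211, 0.035], 0.68), ([0.36, 0.273, 0.04], 0.58)]
top scraper_center [([0.514, 0.349, 0.009], 0.64)]
top jar_center [([0.444, -0.08, 0.008], 0.75)]
top green_floor [([0.618, 0.175, 0.015], 0.6)]
top yellow_floor [([0.643, -0.027, 0.008], 0.83)]
top red_floor [([0.628, 0.075, 0.013], 0.88), ([0.617, 0.176, 0.013], 0.31)]
top blue_floor [([0.658, -0.127, 0.018], 0.76), ([0.515, 0.347, 0.011], 0.6)]
side green_bottle_center [([0.418, 0.08, 0.107], 0.81)]
side blue_bottle_center [([0.447, -0.184, 0.102], 0.59)]
side bamboo_brush_center []
side white_brush_center [([0.442, 0.226, 0.039], 0.74)]
side scraper_center [([0.512, 0.361, 0.015], 0.7)]
side jar_center [([0.433, -0.058, 0.061], 0.91)]
side green_floor [([0.617, 0.169, 0.015], 0.71)]
side yellow_floor [([0.646, -0.045, 0.014], 0.91)]
side red_floor [([0.632, 0.061, 0.014], 0.88), ([0.511, 0.36, 0.015], 0.63), ([0.43, -0.059, 0.064], 0.21)]
side blue_floor [([0.661, -0.149, 0.014], 0.96)]
1.1 [-3.10275680e+00 -4.92424814e-01  3.79320921e-05] 0.0187
```

View pics/top0.png

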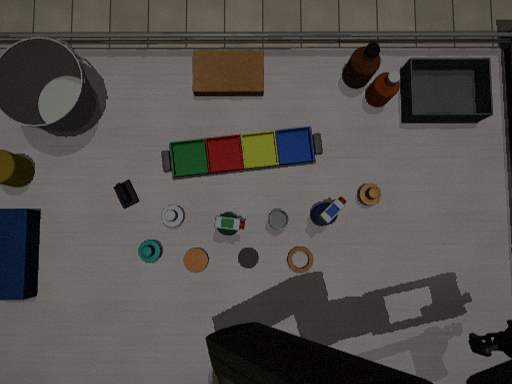

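View pics/side0.png

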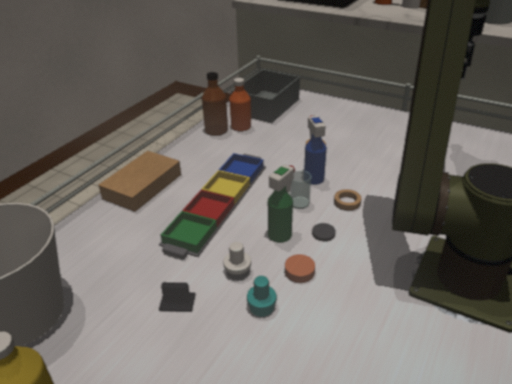

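```bash
cat > h.py <<'E'
from rig import env
import cv2, numpy as np
from scipy.spatial.transform import Rotation as R
def cloud(n):
    r=env.read_camera(n); K=r["camera_matrix"]; d=r["range_z"]
    v,u=np.mgrid[:d.shape[0],:d.shape[1]]
    p=np.stack([(u-K[0,2])/K[0,0]*d,(v-K[1,2])/K[1,1]*d,d],-1)
    Rm=cv2.Rodrigues(np.array(r["rvec"],float))[0]
    w=(p-np.array(r["tvec"]).reshape(3))@Rm
    w[d==0]=np.nan
    return r["image"],w
E
python3 - <<'E'
from h import *
im,w=cloud("top")
cv2.imwrite("pics/topz.png",cv2.resize(im[110:290,90:410],None,fx=2.5,fy=2.5,interpolation=cv2.INTER_CUBIC))
x,y,z=w[...,0],w[...,1],w[...,2]
def blob(c,r,zl,zh):
    m=(np.hypot(x-c[0],y-c[1])<r)&(z>zl)&(z<zh)
    p=w[m]
    if len(p)<3: print("few",c);return
    mm=(p.min(0)+p.max(0))/2
    q=p[:,:2]-p[:,:2].mean(0); e,V=np.linalg.eigh(q.T@q)
    print(c,len(p),"mean",p.mean(0).round(4),"mid",mm.round(4),"ext",np.ptp(p,0).round(3),"ax",np.degrees(np.arctan2(V[1,1],V[0,1])).round(1),(np.sqrt(e/len(p))).round(4))
print("green");blob((.426,.057),.07,.165,.2)
print("blue");blob((.456,-.193),.07,.165,.2)
print("bamboo");blob((.51,-.33),.05,.06,.09);blob((.51,-.33),.06,.025,.05)
print("white");blob((.451,.211),.05,.06,.09);blob((.451,.211),.06,.025,.05)
print("teal");blob((.36,.273),.05,.06,.09)
print("scraper");blob((.514,.348),.05,.04,.07);blob((.514,.348),.06,.004,.015)
print("jar");blob((.444,-.08),.05,.07,.1);blob((.444,-.08),.05,.01,.1)
hsv=cv2.cvtColor(im,cv2.COLOR_BGR2HSV)
for n,lo,hi,c in [("green",45,80,(.618,.175)),("red",170,10,(.63,.075)),("yellow",20,35,(.643,-.027)),("blue",100,125,(.658,-.127))]:
    h=hsv[...,0]; hm=((h>=lo)&(h<=hi)) if lo<hi else ((h>=lo)|(h<=hi))
    m=hm&(hsv[...,1]>100)&(np.hypot(x-c[0],y-c[1])<.075)
    for nm,mm in [("all",m),("floor",m&(z<.016)),("rim",m&(z>.026))]:
        p=w[mm]
        if len(p)>5:
            rc=cv2.minAreaRect((p[:,:2]*1000).astype(np.float32)); print(n,nm,len(p),np.round(rc[0],1),np.round(rc[1],1),round(rc[2],1),"z",np.median(p[:,2]).round(4))
print("table",np.nanmedian(z[280:300,100:200]))
for d in [.35,.2]:pass
E
```

```text
green
(0.426, 0.057) 343 mean [0.4276 0.0522 0.1842] mid [0.4289 0.0512 0.1807] ext [0.035 0.073 0.024] ax 83.4 [0.0084 0.0201]
blue
(0.456, -0.193) 356 mean [ 0.4598 -0.2027  0.1841] mid [ 0.4605 -0.2037  0.1794] ext [0.065 0.065 0.028] ax 134.4 [0.0086 0.0205]
bamboo
(0.51, -0.33) 121 mean [ 0.511  -0.3312  0.0767] mid [ 0.511  -0.3324  0.0725] ext [0.029 0.03  0.021] ax 101.6 [0.0079 0.0083]
(0.51, -0.33) 265 mean [ 0.5103 -0.3278  0.0368] mid [ 0.5116 -0.3327  0.0378] ext [0.059 0.059 0.024] ax -163.3 [0.0161 0.0181]
white
(0.451, 0.211) 122 mean [0.4529 0.2138 0.0771] mid [0.4529 0.2151 0.0727] ext [0.03  0.03  0.025] ax 89.4 [0.0081 0.0083]
(0.451, 0.211) 271 mean [0.4524 0.2122 0.0369] mid [0.4535 0.215  0.0394] ext [0.061 0.061 0.021] ax 165.5 [0.0171 0.0178]
teal
(0.36, 0.273) 121 mean [0.3573 0.2752 0.0773] mid [0.3571 0.2766 0.074 ] ext [0.029 0.032 0.025] ax 89.1 [0.008  0.0083]
scraper
(0.514, 0.348) 135 mean [0.5161 0.3495 0.0543] mid [0.5167 0.3507 0.0524] ext [0.051 0.034 0.024] ax -153.1 [0.0049 0.0159]
(0.514, 0.348) 356 mean [0.5137 0.3443 0.0077] mid [0.5121 0.347
[... 306 characters left out ...]
0.0159 0.0182]
green all 1235 [616.2 172.8] [ 96.7 101.3] 6.1 z 0.0119
green floor 933 [615.9 173.6] [95.6 99.8] 6.2 z 0.0107
green rim 201 [616.3 171.5] [96.7 98.2] 6.4 z 0.0326
red all 1249 [627.5  72.8] [ 97.4 101.3] 5.9 z 0.0117
red floor 967 [627.   72.8] [ 96.3 101.3] 5.9 z 0.0107
red rim 195 [627.4  72.3] [97.1 97.8] 6.6 z 0.0331
yellow all 1242 [640.1 -27.6] [ 99.4 101.1] 6.3 z 0.0117
yellow floor 969 [640.  -27.6] [ 99.2 101.3] 6.1 z 0.0106
yellow rim 198 [639. -27.] [97.1 97.9] 6.6 z 0.0332
blue all 1225 [ 650.2 -128.3] [ 98.  103.8] 5.2 z 0.0119
blue floor 930 [ 650.1 -131.9] [96.7 97. ] 6.5 z 0.0106
blue rim 198 [ 650.8 -126.1] [97.5 98.6] 6.2 z 0.0325
table 0.0011631864324031507
```

View pics/topz.png

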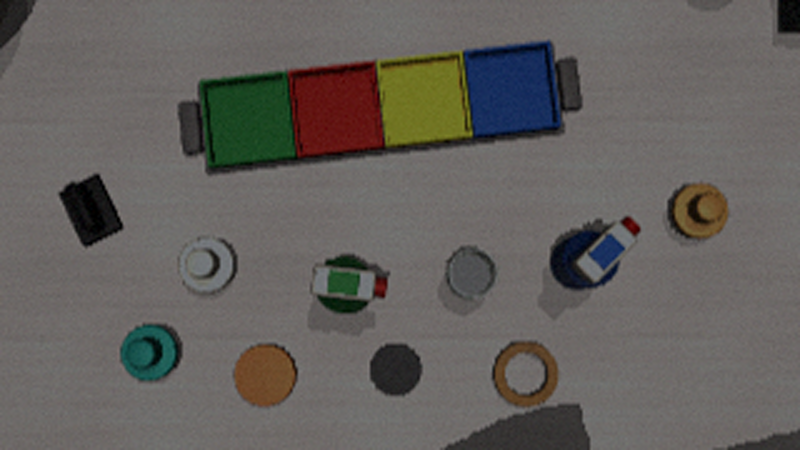

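```bash
cat >> h.py <<'E'
ZT=.27
def ori(a):  # tool down, jaws (tool y) along angle a (deg)
    c,s=np.cos(np.radians(a)),np.sin(np.radians(a))
    y=np.array([c,s,0]); z=np.array([0,0,-1.]); x=np.cross(y,z)
    return R.from_matrix(np.stack([x,y,z],1))
def pick_ori(p,a,near=None):
    best=None
    q0=np.array(env.current_joint_pos())
    for k in (0,180):
        o=ori(a+k).as_rotvec(); q=env.solve_ik(p,o)
        if q is None: continue
        c=np.abs(np.array(q)-q0).max()+ (5 if abs(q[5])>2.5 else 0)
        if best is None or c<best[0]: best=(c,o,k,q)
    return best
def st(m): print(m,"t",round(env.current_t(),2),"gap",round(env.current_finger_gap(),4),"tcp",np.round(env.current_tcp_pos(),4),"F",np.round(env.current_force(),1),"q",np.round(env.current_joint_pos(),2))
def pick(xy,a,h,force,op=.085):
    p=np.array([xy[0],xy[1],ZT]); b=pick_ori(p,a); print(b[2],np.round(b[3],2))
    c=np.array(env.current_tcp_pos())
    if c[2]<ZT-.01: env.move_linear([c[0],c[1],ZT],velocity=.25)
    env.grip(op)
    env.move_ptp(p,b[1]); st("above")
    zz=h-env.tcp_to_grasp
    env.move_linear([*xy,zz],velocity=.12); st("down")
    env.grip(0.0,force); st("gripped")
    env.move_linear([*xy,ZT],velocity=.15); st("lifted")
def place(xy,a,h,op=.06,via=None):
    b=pick_ori(np.array([*xy,ZT]),a)
    env.move_linear([*xy,ZT],velocity=.2,ori=b[1]); st("over")
    zz=h-env.tcp_to_grasp+.010
    env.move_linear([*xy,zz+.03],velocity=.15)
    env.move_linear([*xy,zz+.0015],velocity=.04); st("set")
    env.grip(op); env.hold(.2); st("open")
    env.move_linear([*xy,ZT],velocity=.2); st("up")
E
python3 - <<'E'
from h import *
im,w=cloud("top"); x,y,z=w[...,0],w[...,1],w[...,2]
m=(np.hypot(x-.516,y-.35)<.05)&(z>.05)&(z<.06)
print(cv2.minAreaRect((w[m][:,:2]*1000).astype(np.float32)))
for p,a in [((.511,-.3325),57),((.639,-.027),6.6),((.441,-.0772),6.6),((.651,-.126),6.6),((.5165,.3507),117),((.627,.072),96.6),((.43,.0606),-6.6),((.616,.1715),6.6)]:
    for zz in (ZT,.04):
        b=pick_ori(np.array([*p,zz]),a); print(p,zz,None if b is None else (b[2],np.round(b[3],2)))
pick((.511,-.3325),57,.060,30)
E
```

```text
((515.7743530273438, 351.14892578125), (54.09011459350586, 16.364505767822266), 26.59712028503418)
(0.511, -0.3325) 0.27 (0, array([-0.65,  0.32,  1.33,  0.  ,  1.49, -1.64]))
(0.511, -0.3325) 0.04 (0, array([-0.65,  0.52,  1.63,  0.  ,  0.99, -1.64]))
(0.639, -0.027) 0.27 (0, array([-0.11,  0.36,  1.27, -0.  ,  1.51, -0.22]))
(0.639, -0.027) 0.04 (0, array([-0.11,  0.55,  1.56, -0.  ,  1.03, -0.22]))
(0.441, -0.0772) 0.27 (0, array([-0.27,  0.08,  1.65, -0.  ,  1.42, -0.38]))
(0.441, -0.0772) 0.04 (0, array([-0.27,  0.35,  1.99, -0.  ,  0.81, -0.38]))
(0.651, -0.126) 0.27 (0, array([-0.25,  0.4 ,  1.21, -0.  ,  1.53, -0.37]))
(0.651, -0.126) 0.04 (0, array([-0.25,  0.58,  1.51, -0.  ,  1.06, -0.37]))
(0.5165, 0.3507) 0.27 (0, array([ 0.53,  0.34,  1.3 ,  0.  ,  1.5 , -1.51]))
(0.5165, 0.3507) 0.04 (0, array([ 0.53,  0.53,  1.6 ,  0.  ,  1.01, -1.51]))
(0.627, 0.072) 0.27 (0, array([ 0.05,  0.35,  1.29, -0.  ,  1.51, -1.64]))
(0.627, 0.072) 0.04 (0, array([ 0.05,  0.54,  1.58, -0.  ,  1.02, -1.64]))
(0.43, 0.0606) 0.27 (0, array([ 0.04,  0.06,  1.67, -0.  ,  1.41,  0.16]))
(0.43, 0.0606) 0.04 (0, array([ 0.04,  0.33,  2.01, -0.  ,  0.8 ,  0.16]))
(0.616, 0.1715) 0.27 (0, array([ 0.21,  0.36,  1.27, -0.  ,  1.51,  0.09]))
(0.616, 0.1715) 0.04 (0, array([ 0.21,  0.55,  1.56, -0.  ,  1.03,  0.09]))
0 [-0.65  0.32  1.33  0.    1.49 -1.64]
above t 3.28 gap 0.0852 tcp [ 0.5105 -0.333   0.2697] F [ 0.3 -0.4  0.1] q [-0.65  0.32  1.33 -0.    1.49 -1.64]
down t 5.34 gap 0.0847 tcp [ 0.5115 -0.3328  0.042 ] F [-0.1 -0.1 -0.4] q [-0.65  0.52  1.63 -0.    0.99 -1.64]
gripped t 5.88 gap 0.0303 tcp [ 0.5111 -0.3327  0.0416] F [-0.6 -0.2  2. ] q [-0.65  0.52  1.63 -0.    0.99 -1.64]
lifted t 7.55 gap 0.0308 tcp [ 0.5105 -0.3322  0.2689] F [-0.4  0.8 -0.1] q [-0.65  0.32  1.34 -0.    1.49 -1.64]
```

Run:
```python
from h import *
place((.639,-.027),6.6,.060)
pick((.441,-.0772),6.6,.066,30)
im,w=cloud("side"); cv2.imwrite("pics/s1.png",im)
```

```text
over t 9.36 gap 0.0308 tcp [ 0.6387 -0.0276  0.2699] F [-0.4 -0.3 -0.8] q [-0.11  0.36  1.27 -0.    1.51 -0.22]
set t 11.62 gap 0.0309 tcp [ 0.6392 -0.027   0.0528] F [-0.1 -0.5 -0.8] q [-0.11  0.54  1.55  0.    1.05 -0.22]
open t 12.22 gap 0.0597 tcp [ 0.639  -0.027   0.0529] F [0.  0.3 0.7] q [-0.11  0.54  1.55  0.    1.05 -0.22]
up t 13.45 gap 0.0602 tcp [ 0.6381 -0.0269  0.2686] F [-0.6  0.3  0.8] q [-0.11  0.36  1.27  0.    1.51 -0.22]
0 [-0.27  0.08  1.65 -0.    1.42 -0.38]
above t 14.66 gap 0.0849 tcp [ 0.4426 -0.0774  0.2707] F [1.4 0.5 0.2] q [-0.27  0.08  1.65  0.    1.41 -0.38]
down t 16.67 gap 0.0849 tcp [ 0.4415 -0.0773  0.0478] F [ 0.4  0.3 -0.4] q [-0.27  0.33  1.98 -0.    0.83 -0.38]
gripped t 17.07 gap 0.0535 tcp [ 0.4411 -0.0773  0.048 ] F [-1.1 -0.2  5.2] q [-0.27  0.33  1.98 -0.    0.83 -0.38]
lifted t 18.7 gap 0.0533 tcp [ 0.4404 -0.077   0.2691] F [-0.9  0.6 -2.4] q [-0.27  0.08  1.65 -0.    1.41 -0.38]
```

View pics/s1.png

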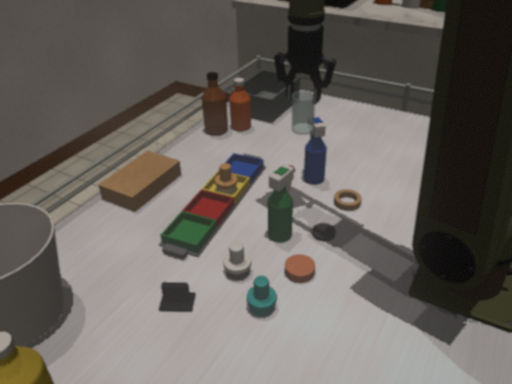

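The side picture shows the jar hanging upright from the fingers near (303,112) and the bamboo brush in the yellow pocket near (227,178). Everything else stands where it was.

Run:
```python
from h import *
place((.6507,-.126),6.6,.066,op=.08)
pick((.516,.351),116.6,.043,35)
im,w=cloud("side"); cv2.imwrite("pics/s2.png",im)
```

```text
over t 19.98 gap 0.053 tcp [ 0.6499 -0.1258  0.2698] F [ 0.5 -0.7 -1.4] q [-0.25  0.4   1.21 -0.    1.53 -0.37]
set t 22.2 gap 0.0531 tcp [ 0.6509 -0.126   0.0587] F [ 0.5  0.1 -1.8] q [-0.26  0.56  1.49  0.    1.09 -0.37]
open t 22.78 gap 0.0801 tcp [ 0.6508 -0.126   0.0589] F [ 0.3 -0.1  0.2] q [-0.25  0.56  1.49 -0.    1.09 -0.37]
up t 23.99 gap 0.0799 tcp [ 0.6498 -0.1258  0.2686] F [-0.4 -0.6  0.5] q [-0.25  0.4   1.21 -0.    1.53 -0.37]
0 [ 0.53  0.34  1.3   0.    1.5  -1.51]
above t 26.02 gap 0.085 tcp [0.5166 0.3502 0.27  ] F [ 0.5 -0.9  0.4] q [ 0.53  0.34  1.3  -0.    1.5  -1.51]
down t 28.22 gap 0.0852 tcp [0.5164 0.3512 0.0249] F [ 0.1 -0.2  0.3] q [ 0.53  0.55  1.61  0.    0.98 -1.51]
gripped t 28.85 gap 0.0149 tcp [0.516  0.3512 0.0245] F [-0.2  0.4  1. ] q [ 0.53  0.55  1.61  0.    0.98 -1.51]
lifted t 30.64 gap 0.0148 tcp [0.5155 0.3507 0.2689] F [ 0.2 -0.1 -1.1] q [ 0.53  0.34  1.3  -0.    1.5  -1.51]
```

View pics/s2.png

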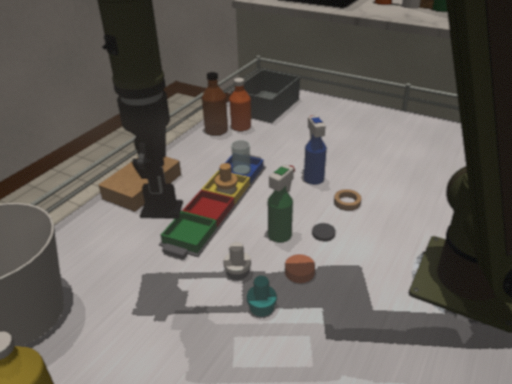

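The scraper is held level at about (162,203), and the jar stands in the blue pocket at about (241,155). The brush is in the yellow pocket.

Run:
```python
from h import *
place((.6275,.072),96.6,.043,op=.05)
im,w=cloud("side"); cv2.imwrite("pics/s3.png",im)
pick((.430,.060),-6.6,.166,45)
im,w=cloud("side"); cv2.imwrite("pics/s4.png",im)
cv2.imwrite("pics/s34.png",np.hstack([cv2.imread("pics/s3.png")[60:,80:480],im[60:,80:480]]))
```

```text
over t 32.34 gap 0.0142 tcp [0.6271 0.073  0.2701] F [-0.2 -0.7 -0.5] q [ 0.05  0.35  1.29  0.    1.51 -1.64]
set t 34.73 gap 0.0147 tcp [0.6277 0.072  0.0358] F [ 0.3 -0.4 -0.3] q [ 0.05  0.55  1.59 -0.    1.01 -1.64]
open t 35.36 gap 0.05 tcp [0.6275 0.072  0.0358] F [-0.6  0.6  0.2] q [ 0.05  0.55  1.59  0.    1.01 -1.64]
up t 36.68 gap 0.0497 tcp [0.6266 0.072  0.2686] F [-0.9 -0.   0.1] q [ 0.05  0.35  1.29 -0.    1.51 -1.64]
0 [ 0.04  0.06  1.67 -0.    1.41  0.16]
above t 38.75 gap 0.0851 tcp [0.4305 0.06   0.2702] F [ 1.   0.2 -0.4] q [0.04 0.06 1.67 0.   1.41 0.16]
down t 39.92 gap 0.085 tcp [0.4307 0.06   0.1478] F [1.  0.3 0.3] q [ 0.04  0.17  1.87 -0.    1.1   0.16]
gripped t 40.48 gap 0.0289 tcp [0.43   0.0601 0.1478] F [-0.6  0.4  5.4] q [0.04 0.17 1.87 0.   1.1  0.16]
lifted t 41.44 gap 0.0292 tcp [0.4291 0.06   0.2689] F [ 0.5 -0.5 -2.2] q [ 0.04  0.06  1.67 -0.    1.41  0.16]
```

View pics/s34.png

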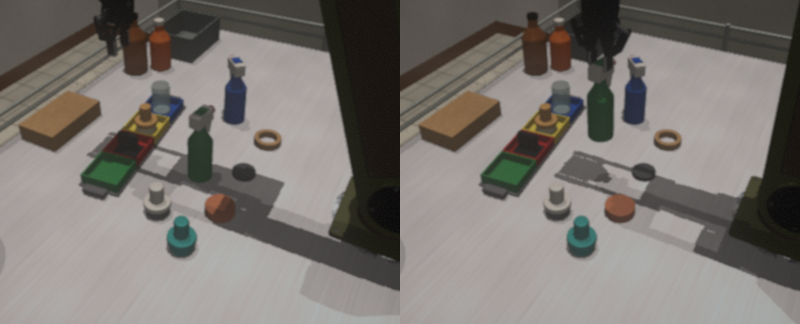

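In the right half the green bottle hangs upright at about (600,110). In both halves the scraper sits in the red pocket.

Run:
```python
from h import *
place((.6163,.1715),0,.166,op=.07)
env.move_linear([.45,.06,.40],velocity=.25)
env.movej([-1.329,0.1,1.3,0,1.74,-.073]); st("away")
im,w=cloud("top"); cv2.imwrite("pics/t5.png",cv2.resize(im[110:290,90:410],None,fx=2.5,fy=2.5))
x,y,z=w[...,0],w[...,1],w[...,2]
for n,c,r,lo,hi in [("green head",(.616,.1715),.06,.175,.21),("bamboo",(.639,-.027),.03,.07,.1),("scr",(.6275,.072),.045,.055,.08),("jar",(.651,-.126),.045,.085,.11),("blue",(.4605,-.2037),.06,.165,.2),("white",(.453,.215),.05,.06,.09)]:
    m=(np.hypot(x-c[0],y-c[1])<r)&(z>lo)&(z<hi); p=w[m]
    print(n,len(p),((p.min(0)+p.max(0))/2).round(4),"zmed",np.median(p[:,2]).round(4),"z5-95",np.percentile(p[:,2],[5,95]).round(4))
s,_=cloud("side"); cv2.imwrite("pics/s5.png",s)
```

```text
over t 42.73 gap 0.0286 tcp [0.6155 0.1712 0.2697] F [-0.8  0.2 -2. ] q [ 0.21  0.36  1.27 -0.    1.51  0.21]
set t 44.28 gap 0.0287 tcp [0.6165 0.1715 0.1588] F [ 0.4 -0.8 -1.7] q [ 0.21  0.43  1.43 -0.    1.27  0.21]
open t 44.96 gap 0.0699 tcp [0.6163 0.1715 0.1588] F [ 0.5  0.5 -0.1] q [ 0.21  0.43  1.43 -0.    1.28  0.21]
up t 45.67 gap 0.07 tcp [0.6156 0.1714 0.269 ] F [-0.8 -0.  -0.4] q [0.21 0.36 1.27 0.   1.51 0.21]
away t 48.94 gap 0.07 tcp [ 0.1601 -0.4695  0.4045] F [-0.7  0.8  0.3] q [-1.33  0.1   1.3   0.    1.74 -0.07]
green head 365 [0.6149 0.1612 0.1902] zmed 0.1945 z5-95 [0.1842 0.1989]
bamboo 115 [ 0.6379 -0.0267  0.0823] zmed 0.0875 z5-95 [0.0807 0.092 ]
scr 113 [0.6283 0.0729 0.066 ] zmed 0.0659 z5-95 [0.0606 0.0705]
jar 104 [ 0.6506 -0.1253  0.0949] zmed 0.0982 z5-95 [0.0859 0.1035]
blue 355 [ 0.4606 -0.2038  0.1794] zmed 0.1848 z5-95 [0.1754 0.1896]
white 116 [0.453  0.2152 0.0722] zmed 0.0783 z5-95 [0.0707 0.0826]
```

View pics/t5.png

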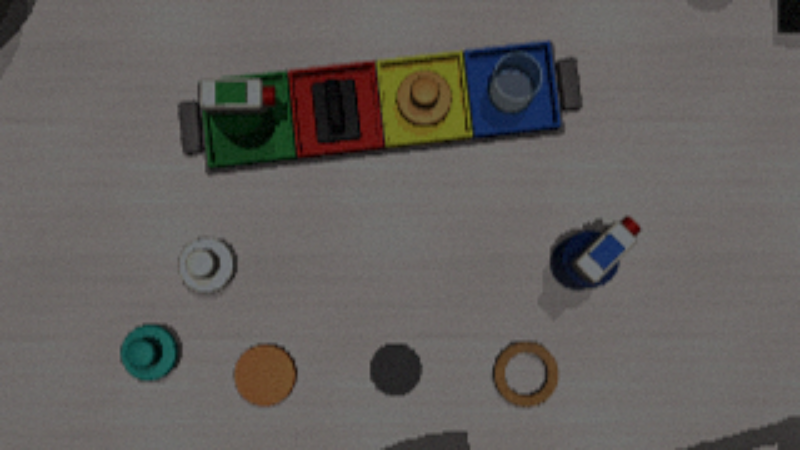

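View pics/s5.png

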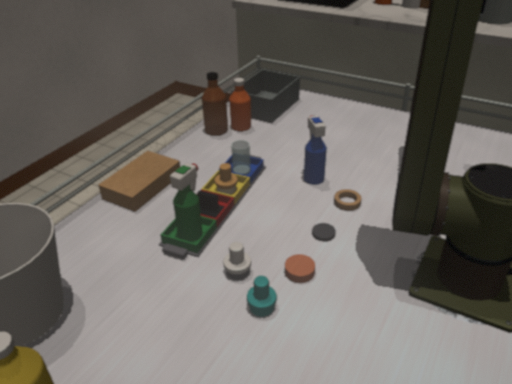

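All four items are in their pockets, upright and centred, with tops at floor height plus item height: 0.1945, 0.0875, 0.066 and 0.098 m. The blue bottle and white brush have not moved.

```bash
python3 -c "
from rig import env
print(env.job_done(), env.current_t())"
```

```text
the job is handed in; nothing more can be done
the job is handed in; nothing more can be done
```

I packed all four items into the caddy and handed the job in. The robot's clock read about 49 s at the last check, against the 99 s limit.

- **Placed items:** Depth readings from the top camera after the arm had moved clear put the brush, scraper and jar within about 2 mm of the measured pocket centres. The green bottle's head also sits where it should over the green pocket. All four have their tops within about 1 mm of the height expected for standing flat on the floor.
- **Upright check:** The final top and side pictures show all four standing upright. I judged tilt from those pictures and the top heights, not from a separate measurement.
- **Left alone:** The blue bottle and white brush read within 1 mm of their starting positions. The turquoise brush was not touched.
- **Failures:** No check failed or disagreed. `env.job_done()` reports no verdict, so I can't confirm the official result.

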